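# Switch the supply selector from off to main

### The job

Put the test bench on its main supply: on the selector box with the yellow stripe, pull the sprung knob straight up out of the red notch, turn it counterclockwise (seen from above) to the green notch next to it, and let it drop fully home there. Leave the knob of the blue-striped box alone and let go when done.

Things in the scene. Friction and masses are not known exactly. Their poses are not given: they have to be found in the camera images.
- yellow_grip (a point): (mm) Knob to operate, mid-top of a fixed grey case 150x140, 60 high, yellow stripe across one end. Black round grip, upright cylinder of diameter 36; home: underside 80, top 118 above bench. Point: on the turning axis, 12 below the grip's top, 106 above bench; moves with knob. z up, x towards the orange pin's end; pinch across the diameter, any yaw. Under the grip a hub of radius 12 holds the pin.
- yellow_turn (a joint): Knob angle, rad, counterclockwise from above: 0 = pin at red dot (start), 1.047 green, 2.094 white; stops -0.12, 2.21. Pin: 6 mm thick, radial, to 45 mm from the axis, in a notch of a steel crown (radius 29 to 42 mm, top 74 mm above bench). Notches have 2 degrees of play and flare upwards: a pin let go within 10 degrees of one drops home. Out of a notch 0.02 N m friction holds the angle.
- yellow_pull (a joint): Lift of that knob along its upright axis, m: 0 = home, fully down in a notch; pin clear of the crown above 0.013; stop at 0.024, so about 0.018 suits turning. A spring pulls it home with 6 N at 0, 11 N at the stop. While down, the notch walls block turning: never force it.
- blue_grip (a point): The same point on the knob of the other selector box, alike in all but its stripe, which is blue. A bystander: leave alone.
Not all that is in view belongs to the job. Leave any brown look-alike of the part that bears yellow_grip alone.

How it is judged:
By the outcome, as a careful person would: the job done as asked, in the order asked, and still so for the second after the job is handed in, with the robot touching nothing.
It also fails if it takes over 32 s, if anything falls off the work surface, if the arm or the gripper's body presses on something with over 40 N, if the wrist force passes 120 N, or if a joint passes its speed limit or range.

### The arm

A 6-joint arm with a two-finger parallel gripper is mounted at the origin on the work surface. World frame = base frame: x ahead of the robot, y to its left, z up, the work surface at z = 0. Lengths are in m, angles in rad, forces in N, time in s.
With the tool pointing down it reaches from about 0.375 to 0.975 m from the base axis. Payload 3.8 kg.
Tool frame: the origin (TCP) lies midway between the tips of the shut fingers; the grasp point (between the pads) lies 19 mm behind it; z points along the fingers, y is the direction in which the jaws open and shut (so a half turn about z gives the same grasp; the last joint's range is limited). The gripper opens to 85 mm and grips with 20 to 120 N. Pads are 22 mm wide; open, the fingers measure 114 mm over their backs; the gripper's body (76 mm by 85 mm) begins 54 mm behind the grasp point. The pads swing forward as they close: fully open they stand 13 mm farther back than shut.
Start: joints at [-1.251, 0.264, 1.604, -0, 1.274, -0.037], TCP at [0.236, -0.632, 0.195] pointing down, gripper open.
Joint ranges: [-2.63, 2.63], [-0.94, 2.18], [0.31, 2.57], [-1.31, 4.45], [0, 2.66], [-2.55, 2.55]. Speed limits (rad/s): [2.57, 2.57, 3.14, 3.14, 3.14, 3.14].

### API

Orientations are given as a rotation vector (axis times angle).
In Python, from workcell import bot gives the robot as it stands.
- The arm moves only by the tool drive_tool, never from a script. Its argument "deltas" is a list of rows, each an object with "hand": the opening, from 0 (shut) to 1 (fully open); "offset": the shift along the world's x, y, z in cm, a list of three; "angular": the turn, a rotation vector about the world's x, y, z in degrees, a list of three. A call has 1 to 8 rows; each row is the pose to reach, as a shift and turn from the pose commanded when the call began; what a row does not reach only later rows make up. A row lasts 1/8 s, in which the tool goes at most 62.5 mm and 10.7 degrees, less where a joint would pass 70% of its speed; a pose out of reach is approached as far as the arm can. A call with a gripper value outside its range is refused whole. The fingers move at their own pace and stop on an object; "force" is the grip in N (left out, the last holds). Time passes only in rows, so rows that repeat a pose let the fingers close. It gives the time, the measured TCP pose, the force and the opening at its end, in the units of the state.
- bot.read_state(): the state, without advancing time (a new reading comes with each control period).
- bot.read_camera(name): name is "side" or "top"; returns a dict with "frame" (400x640x3 uint8, blue, green, red), "mtx" (3x3 intrinsics, pixels), "k1" (the pictures are not rectified: a ray, as slopes to the right and down, at radius r is drawn at 1 + k1 r^2 times it, then the intrinsics apply), "R" (3x3) and "t" (3): a world point X has camera coordinates R X + t. Camera axes: x right, y down, z forward; pixel columns grow to the right and rows downward; lengths in m; the calibration is good to about 2 mm. A picture is of the moment at which its call begins. There is no depth.
- bot.finish_job(): hands the job in, once; it reports no verdict.
The state is a dict: "time": time; "q": joint angles; "joint_vel": joint speeds; "joint_torque": joint torques, N m; "tool_pos": TCP position; "tcp_rot": TCP orientation; "wrist_force": force on the tool from outside, world axes, zero at the start; "torque": the same for the moment, N m; "width": opening from 0.0 (shut) to 1.0 (fully open).
Only numpy, scipy, OpenCV 4.12 (cv2) and the standard library are available. Lean on these libraries where they do the work, as an engineer would, in place of code of your own. Each camera call takes 0.05 s, during which the arm holds its last target. There are 200 camera calls.

## Working session

There is one attempt and no reset: what is moved stays moved. The work goes in short steps, Python scripts to look and compute and a tool call to move; the robot and the scene stay as the last step left them, time stands still between calls to the robot, and variables do not carry over. Pictures are saved under pics/ and viewed, about 8 in all and at most 12, crops included, and the job is handed in when it is done.

Besides the shell and the picture viewer there is one more tool, called after "Call:" as a command line: name --argument value ..., lists and objects as JSON in quotes. drive_tool: Moves the arm, as the interface text tells. Its arguments: {"type":"object","properties":{"deltas":{"type":"array"},"force":{"type":"number"}},"required":["deltas"]}

```bash
mkdir -p pics; cat > h.py <<'E'
import numpy as np, cv2
from workcell import bot
def cam(name,fn=None):
    c=bot.read_camera(name)
    if fn: cv2.imwrite('pics/'+fn,c['frame'])
    return c
def dist(c): return np.array([c['k1'],0,0,0,0.])
def onplane(c,uv,z):
    n=cv2.undistortPoints(np.array([[uv]],float),np.array(c['mtx']),dist(c),None,None,None)[0,0] if False else cv2.undistortPoints(np.array([[uv]],float),np.array(c['mtx']),dist(c))[0,0]
    R=np.array(c['R']);t=np.array(c['t']); d=R.T@np.array([n[0],n[1],1]); o=-R.T@t
    return o+d*(z-o[2])/d[2]
def proj(c,X):
    return cv2.projectPoints(np.array(X,float).reshape(-1,3),cv2.Rodrigues(np.array(c['R']))[0],np.array(c['t'],float),np.array(c['mtx']),dist(c))[0].reshape(-1,2)
E
python3 - <<'E'
from h import *
for n in('top','side'):
    c=cam(n,n+'0.png'); print(n,np.round(-np.array(c['R']).T@c['t'],3),np.array(c['mtx'])[0],c['k1'])
print(bot.read_state())
E
```

```text
top [0.403 0.057 0.9  ] [390.52791084   0.         322.76618244] -0.026464432650085478
side [0.24  0.592 0.743] [379.39589606   0.         320.71080967] 0.007671592155231219
{'time': 0.1, 'q': array([-1.25088244e+00,  2.64704772e-01,  1.60527783e+00,  6.13822101e-06,
        1.27370318e+00, -3.68822401e-02]), 'joint_vel': array([-1.16777076e-03, -2.42200673e-03, -2.31101139e-03, -8.71469294e-05,
        1.02720822e-03,  1.07950896e-03]), 'joint_torque': array([ 6.03991266e-04, -5.16707110e+01, -3.68589914e+01, -6.77760568e-05,
        6.30301874e-03,  1.64178380e-05]), 'tool_pos': array([ 0.23553316, -0.63176512,  0.19364663]), 'tcp_rot': array([-3.08969347e+00, -5.57115295e-01,  4.54312606e-04]), 'wrist_force': array([ 0.66614067, -0.98138132, -0.07677073]), 'torque': array([ 0.01084536,  0.02475497, -0.03018799]), 'width': 0.9976091096085126}
```

View pics/top0.png

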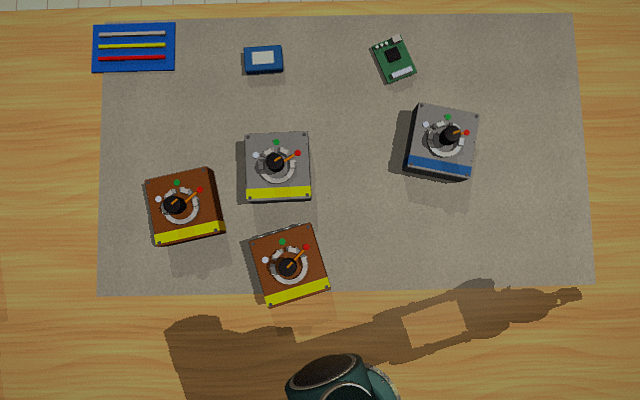

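View pics/side0.png

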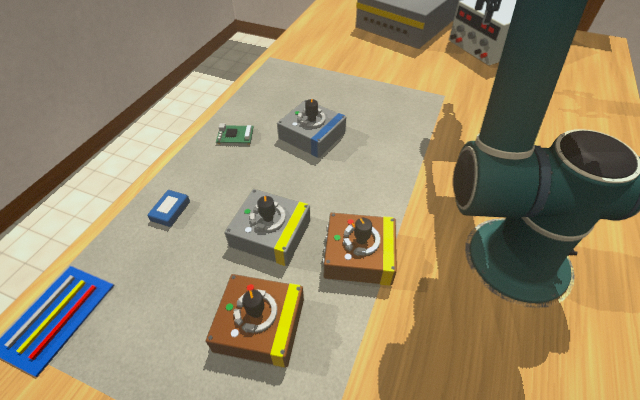

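The grey yellow-striped box has its knob at about (276,162) in the top view and (266,208) in the side view. Two brown look-alikes stand nearby, and the blue box is at (447,137) in the top view. I'll zoom in on the target.

```bash
python3 - <<'E'
import cv2,numpy as np
a=cv2.imread('pics/top0.png')[115:215,230:330]; b=cv2.imread('pics/side0.png')[180:270,220:320]
b=cv2.copyMakeBorder(b,0,10,0,0,cv2.BORDER_CONSTANT)
im=cv2.resize(np.hstack([a,b]),None,fx=4,fy=4,interpolation=cv2.INTER_CUBIC)
cv2.imwrite('pics/crop1.png',im)
E
```

```text
(no output)
```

View pics/crop1.png

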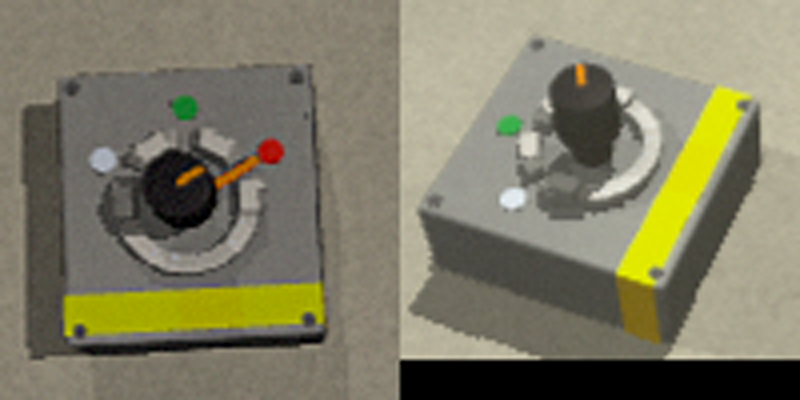

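Left crop: grip top centre at about (180,188), pin pointing to the red dot at (270,152), green dot at (185,108). Right crop: grip top ellipse at about (582,88). I'll compute the axis from several cues.

```bash
cat >> h.py <<'E'
E
python3 - <<'E'
from h import *
f=lambda p,ox,oy:((p[0]+.5)/4-.5+ox,(p[1]+.5)/4-.5+oy)
T=bot.read_camera('top');S=bot.read_camera('side')
print('tile axes',np.array(T['R']).round(2).tolist())
t=lambda p,z:onplane(T,f(p,230,115),z); s=lambda p,z:onplane(S,f(p,120,180),z)
print('grip top T',t((180,188),.118),'S',s((582,88),.118))
for nm,g,pts in(('T',t,[(72,88),(296,76),(308,320),(80,330)]),('S',s,[(538,44),(743,104),(655,272),(433,201)])):
    P=np.array([g(p,.06) for p in pts]);print(nm,'screws',P.round(4)[:,:2].tolist(),'mean',P.mean(0))
print('dots T r,g,w',[t(p,.06)[:2].round(4).tolist() for p in((270,152),(185,108),(103,160))])
print('dots S g,w',[s(p,.06)[:2].round(4).tolist() for p in((510,125),(513,199))])
# model fit of black blob in both views
from scipy.optimize import minimize
a=np.linspace(0,2*np.pi,40)
def hull(c,x,y,sh,b=.08,tp=.118,r=.018):
    X=np.array([[x+r*np.cos(q),y+r*np.sin(q),z] for z in(b,tp) for q in a]);m=np.zeros((1600,2560),np.uint8)
    cv2.fillConvexPoly(m,cv2.convexHull(((proj(c,X)+.5)*4).astype(np.int32)),1);return m
for nm,c,roi in(('T',T,(258,145,296,180)),('S',S,(252,190,282,226))):
    im=c['frame'].max(2); m=np.zeros_like(im);x0,y0,x1,y1=roi;m[y0:y1,x0:x1]=(im[y0:y1,x0:x1]<60)
    big=cv2.resize(m,None,fx=4,fy=4,interpolation=0)
    g=t((180,188),.118)
    best=max(((h:=hull(c,x,y,4),((h&big).sum()/(h|big).sum()),x,y)[1:] for x in g[0]+np.arange(-.01,.0101,.001) for y in g[1]+np.arange(-.01,.0101,.001)))
    print(nm,'fit',np.round(best,4))
E
```

```text
tile axes [[-0.02, -1.0, 0.0], [-1.0, 0.02, -0.09], [0.09, -0.01, -1.0]]
grip top T [0.54998481 0.14801996 0.118     ] S [0.54925735 0.15095873 0.118     ]
T screws [[0.6177, 0.2134], [0.6217, 0.0905], [0.4871, 0.0864], [0.4844, 0.2097]] mean [0.55273772 0.14999589 0.06      ]
S screws [[0.6186, 0.0893], [0.4855, 0.0853], [0.4822, 0.2093], [0.616, 0.2138]] mean [0.55056761 0.14943039 0.06      ]
dots T r,g,w [[0.5797, 0.1054], [0.6052, 0.1516], [0.5773, 0.1966]]
dots S g,w [[0.6033, 0.1505], [0.5758, 0.1959]]
T fit [0.6996 0.552  0.151 ]
S fit [0.4789 0.545  0.156 ]
```

Call:
drive_tool --deltas '[{"hand": 1,"offset": [0,1,2],"angular": [0,0,0]},{"hand": 1,"offset": [2,5,4],"angular": [0,0,2]},{"hand": 1,"offset": [4,10,5],"angular": [0,0,5]},{"hand": 1,"offset": [6.3,15.6,5],"angular": [0,0,8]},{"hand": 1,"offset": [8.6,21.2,5],"angular": [0,0,11]},{"hand": 1,"offset": [10.9,26.8,5],"angular": [0,0,14]},{"hand": 1,"offset": [13.2,32.4,5],"angular": [0,0,17]},{"hand": 1,"offset": [15.5,38,5],"angular": [0,0,20]}]' --force 60

```text
time: 1.2
tool_pos: [0.3913, -0.2505, 0.2468]
tcp_rot: [2.945, 1.087, 0.003]
wrist_force: [0.3, -0.3, 0.7]
width: 0.997
```

Call:
drive_tool --deltas '[{"hand": 1,"offset": [2.3,5.6,0],"angular": [0,0,3]},{"hand": 1,"offset": [4.6,11.2,0],"angular": [0,0,6]},{"hand": 1,"offset": [6.9,16.8,0],"angular": [0,0,9]},{"hand": 1,"offset": [9.2,22.4,0],"angular": [0,0,12]},{"hand": 1,"offset": [11.5,28,0],"angular": [0,0,15]},{"hand": 1,"offset": [13.5,33,-1],"angular": [0,0,17]},{"hand": 1,"offset": [15,37,-2],"angular": [0,0,19]},{"hand": 1,"offset": [15.9,40.1,-3],"angular": [0,0,20]}]'

```text
time: 2.2
tool_pos: [0.5502, 0.1508, 0.2164]
tcp_rot: [2.712, 1.584, 0.003]
wrist_force: [0.0, -0.5, 0.3]
width: 1.0
```

Call:
drive_tool --deltas '[{"hand": 1,"offset": [0,-0.1,-3],"angular": [0,0,0]},{"hand": 1,"offset": [0,-0.1,-6],"angular": [0,0,0]},{"hand": 1,"offset": [0,-0.1,-7],"angular": [0,0,0]},{"hand": 1,"offset": [0,-0.1,-7],"angular": [0,0,0]}]'

```text
time: 2.7
tool_pos: [0.5495, 0.1475, 0.1454]
tcp_rot: [-2.715, -1.581, 0.0]
wrist_force: [0.5, 0.2, 0.4]
width: 0.999
```

```bash
python3 - <<'E'
from h import *
c=cam('side');t=cam('top');im=np.hstack([t['frame'][90:220,220:350],c['frame'][140:270,200:330]])
cv2.imwrite('pics/near1.png',cv2.resize(im,None,fx=3,fy=3,interpolation=cv2.INTER_CUBIC))
s=bot.read_state();print(s['tool_pos'],s['wrist_force'])
R=cv2.Rodrigues(s['tcp_rot'])[0];print(R.round(3), np.degrees(np.arctan2(R[1,1],R[0,1])))
E
```

```text
[0.5508225  0.14766397 0.146781  ] [-1.01731028  0.11870769  1.2970322 ]
[[ 0.494  0.87   0.003]
 [ 0.87  -0.494  0.001]
 [ 0.002  0.002 -1.   ]] -29.571519793584567
```

View pics/near1.png

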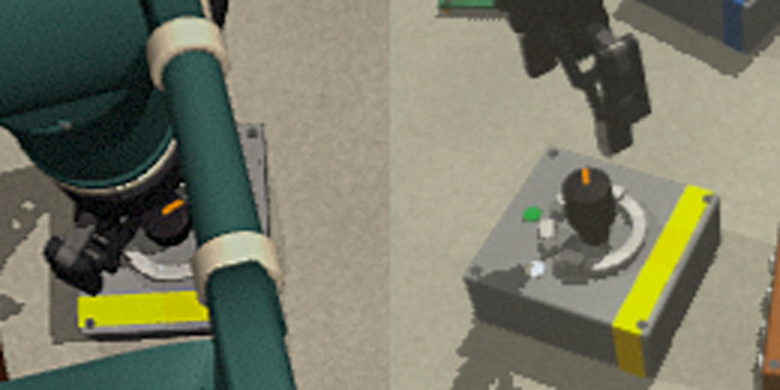

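The pictures show one finger tip at side crop (615,145) and top crop (75,280), with the knob between the fingers. I'll check that against the projection.

```bash
python3 - <<'E'
from h import *
for n,ox,oy,sh in(('top',220,90,0),('side',200,140,390)):
    c=bot.read_camera(n)
    for z in(.147,.16,.18):
        p=proj(c,[[.55+s*.042*.87,.148-s*.042*.494,z] for s in(1,-1)]); print(n,z,(((p-[ox,oy])*3)+[sh,0]).round())
E
```

```text
top 0.147 [[190. 151.]
 [127. 263.]]
top 0.16 [[188. 146.]
 [124. 260.]]
top 0.18 [[185. 138.]
 [119. 255.]]
side 0.147 [[550. 120.]
 [615. 191.]]
side 0.16 [[548. 108.]
 [614. 179.]]
side 0.18 [[544.  88.]
 [611. 159.]]
```

```bash
python3 - <<'E'
from h import *
out=[]
for n,ox,oy in(('top',220,110),('side',220,130)):
    c=bot.read_camera(n); f=cv2.resize(c['frame'][oy:oy+100,ox:ox+100],None,fx=4,fy=4,interpolation=cv2.INTER_CUBIC)
    def dot(X,col):
        p=((proj(c,X)+.5-[ox,oy])*4).astype(int)
        for q in p: cv2.circle(f,tuple(int(v) for v in q),3,col,-1)
    for z,col in((.147,(0,0,255)),(.16,(0,255,255)),(.185,(255,255,0))):
        dot([[.55+s*.0425*.87,.148-s*.0425*.494,z] for s in(1,-1)],col)
        dot([[.55+s*.057*.87,.148-s*.057*.494,z] for s in(1,-1)],col)
    a=np.linspace(0,6.28,16); dot([[.5505+.018*np.cos(q),.1495+.018*np.sin(q),.118] for q in a],(255,0,255))
    out.append(f)
cv2.imwrite('pics/ov.png',np.hstack(out))
E
```

```text
(no output)
```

View pics/ov.png

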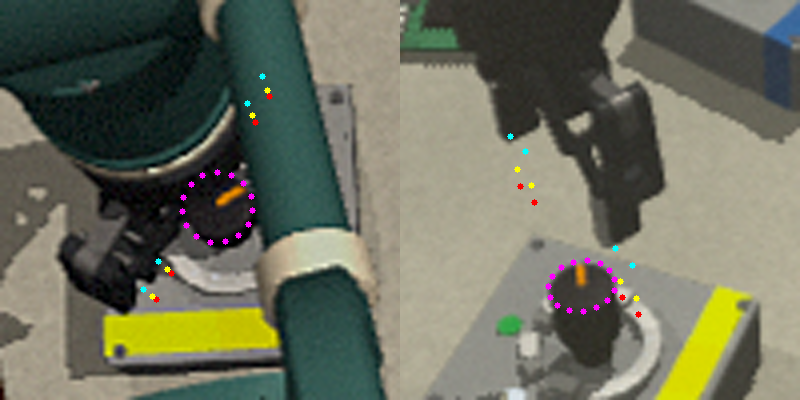

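The knob overlay fits, but the open finger tips appear at z≈0.185, higher than the 0.160 I expected. I'll descend and look again before closing.

Call:
drive_tool --deltas '[{"hand": 1,"offset": [0,0.15,-2],"angular": [0,0,0]},{"hand": 1,"offset": [0,0.15,-4],"angular": [0,0,0]},{"hand": 1,"offset": [0,0.15,-5.5],"angular": [0,0,0]},{"hand": 1,"offset": [0,0.15,-6],"angular": [0,0,0]},{"hand": 1,"offset": [0,0.15,-6],"angular": [0,0,0]}]'

```text
time: 3.62
tool_pos: [0.5493, 0.1489, 0.0841]
tcp_rot: [-2.714, -1.581, 0.002]
wrist_force: [0.8, 0.1, 0.5]
width: 1.0
```

```bash
cat > ov.py <<'E'
from h import *
import sys
st=[bot.read_state() for _ in range(1)][0]; P=st['tool_pos'];R=cv2.Rodrigues(st['tcp_rot'])[0];y=R[:,1]
print(P.round(4),st['wrist_force'].round(1),st['width'],'jaw',np.degrees(np.arctan2(y[1],y[0])).round(1))
out=[]
for n,ox,oy in(('top',220,110),('side',220,150)):
    c=bot.read_camera(n); f=cv2.resize(c['frame'][oy:oy+100,ox:ox+100],None,fx=4,fy=4,interpolation=cv2.INTER_CUBIC)
    def dot(X,col):
        p=((proj(c,X)+.5-[ox,oy])*4).astype(int)
        for q in p: cv2.circle(f,tuple(int(v) for v in q),2,col,-1)
    h=.0425*st['width']
    for dz,col in((0,(0,0,255)),(.013,(0,255,255)),(.038,(255,255,0))):
        dot([P+s*k*y+[0,0,dz] for s in(1,-1) for k in (h,h+.0145)],col)
    out.append(f)
cv2.imwrite('pics/'+sys.argv[1],np.hstack(out))
E
python3 ov.py ov2.png
```

```text
[0.5493 0.1489 0.0841] [0.8 0.1 0.5] 0.9998787201645856 jaw -29.6
```

View pics/ov2.png

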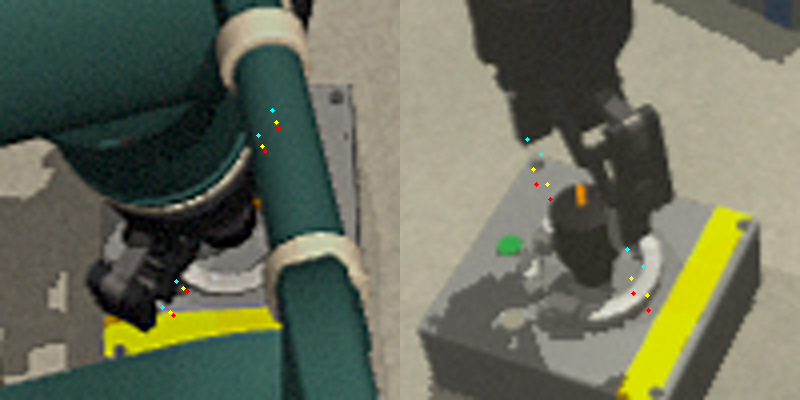

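```bash
python3 - <<'E'
from h import *
T=bot.read_camera('top');S=bot.read_camera('side')
for z in(.08,.09,.1,.11,.12,.13,.14):
    print(z,[onplane(T,(220+u/4-.4,110+v/4-.4),z)[:2].round(3).tolist() for u,v in((150,328),(120,318))],[onplane(S,(220+(u-400)/4-.4,150+v/4-.4),z)[:2].round(3).tolist() for u,v in((608,243),(630,245))])
P=np.array([.5495,.149]);y=np.array([.87,-.494]);x=np.array([.494,.87])
print([(P-k*y+j*x).round(3).tolist() for k in(.0425,.057) for j in(.011,-.011)])
E
```

```text
0.08 [[0.494, 0.19], [0.499, 0.206]] [[0.543, 0.141], [0.531, 0.138]]
0.09 [[0.493, 0.189], [0.498, 0.204]] [[0.538, 0.148], [0.526, 0.145]]
0.1 [[0.492, 0.187], [0.497, 0.202]] [[0.534, 0.155], [0.522, 0.152]]
0.11 [[0.49, 0.185], [0.496, 0.201]] [[0.529, 0.162], [0.518, 0.159]]
0.12 [[0.489, 0.184], [0.495, 0.199]] [[0.524, 0.169], [0.513, 0.165]]
0.13 [[0.488, 0.182], [0.494, 0.197]] [[0.52, 0.175], [0.509, 0.172]]
0.14 [[0.487, 0.18], [0.492, 0.195]] [[0.515, 0.182], [0.504, 0.179]]
[[0.518, 0.18], [0.507, 0.16], [0.505, 0.187], [0.494, 0.168]]
```

Call:
drive_tool --deltas '[{"hand": 1,"offset": [0.1,0.05,-0.4],"angular": [0,0,0]},{"hand": 0.6,"offset": [0.1,0.05,-0.4],"angular": [0,0,0]},{"hand": 0.6,"offset": [0.1,0.05,-0.4],"angular": [0,0,0]},{"hand": 0.6,"offset": [0.1,0.05,-0.4],"angular": [0,0,0]}]' --force 30

```text
time: 4.32
tool_pos: [0.5508, 0.1495, 0.0809]
tcp_rot: [-2.715, -1.581, -0.0]
wrist_force: [-0.5, 0.6, 0.5]
width: 0.602
```

```bash
python3 ov.py ov3.png
```

```text
[0.5508 0.1495 0.0809] [-0.5  0.6  0.5] 0.602111803135517 jaw -29.6
```

View pics/ov3.png

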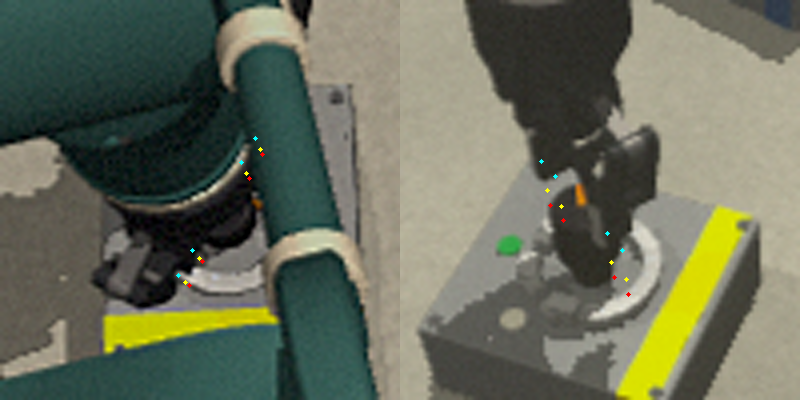

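The fingers straddle the knob evenly. I'll close them.

Call:
drive_tool --deltas '[{"hand": 0.2,"offset": [0,0,0],"angular": [0,0,0]},{"hand": 0.2,"offset": [0,0,0],"angular": [0,0,0]},{"hand": 0.2,"offset": [0,0,0],"angular": [0,0,0]},{"hand": 0.2,"offset": [0,0,0],"angular": [0,0,0]}]' --force 40

```text
time: 4.92
tool_pos: [0.5513, 0.1498, 0.0818]
tcp_rot: [2.715, 1.581, 0.002]
wrist_force: [-1.7, 1.1, 6.0]
width: 0.198
```

Width 0.198 is about 17 mm, less than the 36 mm grip, and there is a 6 N upward push. The fingers probably closed on top of the knob. I'll look.

```bash
python3 ov.py ov4.png
```

```text
[0.5513 0.1498 0.0818] [-1.7  1.1  6. ] 0.19796224993080416 jaw -29.6
```

View pics/ov4.png

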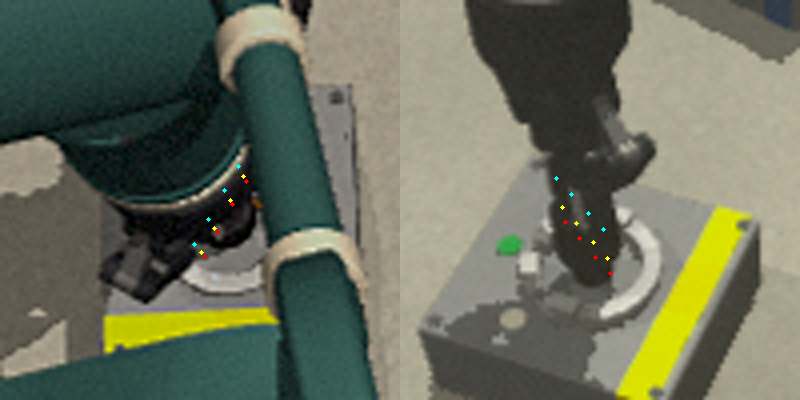

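The side view shows the finger tips meeting on top of the grip, at around (590,190). So the real tips sit about 35 mm above the reported TCP. I'll back off, open, go lower and re-grip, using the width to check the grasp.

Call:
drive_tool --deltas '[{"hand": 0.2,"offset": [0,0,1],"angular": [0,0,0]},{"hand": 1,"offset": [0,0,1.5],"angular": [0,0,0]},{"hand": 1,"offset": [0,0,1.5],"angular": [0,0,0]},{"hand": 1,"offset": [0,0,1.5],"angular": [0,0,0]},{"hand": 1,"offset": [0,0,1.5],"angular": [0,0,0]},{"hand": 1,"offset": [0,0,0],"angular": [0,0,0]},{"hand": 1,"offset": [0,0,-1],"angular": [0,0,0]},{"hand": 1,"offset": [0,0,-1],"angular": [0,0,0]}]' --force 40

```text
time: 6.02
tool_pos: [0.5491, 0.1491, 0.0687]
tcp_rot: [-2.714, -1.581, 0.006]
wrist_force: [0.3, 0.7, -0.6]
width: 1.0
```

Call:
drive_tool --deltas '[{"hand": 1,"offset": [0,0,-0.6],"angular": [0,0,0]},{"hand": 1,"offset": [0,0,-1.2],"angular": [0,0,0]},{"hand": 1,"offset": [0,0,-1.2],"angular": [0,0,0]}]'

```text
time: 6.4
tool_pos: [0.5503, 0.1494, 0.0583]
tcp_rot: [-2.714, -1.581, 0.002]
wrist_force: [-0.2, 0.3, -0.9]
width: 1.003
```

```bash
python3 ov.py ov5.png
```

```text
[0.5503 0.1494 0.0583] [-0.2  0.3 -0.9] 1.0033634178767419 jaw -29.6
```

View pics/ov5.png

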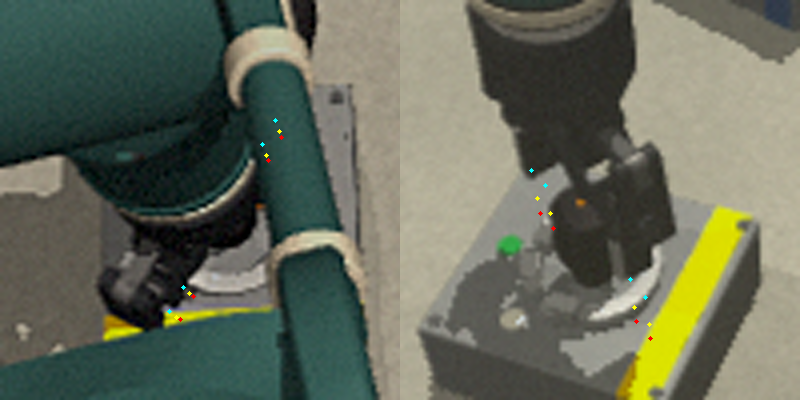

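The near finger tip is at about (620,275), just above the z≈0.096 marker and well below the grip top. No contact force. Closing.

Call:
drive_tool --deltas '[{"hand": 0.55,"offset": [0,0,0],"angular": [0,0,0]},{"hand": 0.55,"offset": [0,0,0],"angular": [0,0,0]},{"hand": 0.2,"offset": [0,0,0],"angular": [0,0,0]},{"hand": 0.2,"offset": [0,0,0],"angular": [0,0,0]},{"hand": 0.2,"offset": [0,0,0],"angular": [0,0,0]}]' --force 40

```text
time: 7.12
tool_pos: [0.5513, 0.1494, 0.0594]
tcp_rot: [2.714, 1.581, 0.001]
wrist_force: [1.3, -2.7, 2.2]
width: 0.407
```

Width 0.407 is about 35 mm, so it has the grip. I'll lift 18 mm with a firmer grip.

Call:
drive_tool --deltas '[{"hand": 0.2,"offset": [0,0,0],"angular": [0,0,0]},{"hand": 0.2,"offset": [0,0,0.3],"angular": [0,0,0]},{"hand": 0.2,"offset": [0,0,0.8],"angular": [0,0,0]},{"hand": 0.2,"offset": [0,0,1.3],"angular": [0,0,0]},{"hand": 0.2,"offset": [0,0,1.8],"angular": [0,0,0]},{"hand": 0.2,"offset": [0,0,1.8],"angular": [0,0,0]},{"hand": 0.2,"offset": [0,0,1.8],"angular": [0,0,0]}]' --force 70

```text
time: 8.0
tool_pos: [0.551, 0.1493, 0.0751]
tcp_rot: [2.714, 1.581, 0.001]
wrist_force: [6.6, -1.4, -9.2]
width: 0.397
```

```bash
python3 ov.py ov6.png; python3 -c "
from h import *
print(bot.read_state()['wrist_force'],bot.read_state()['torque'])"
```

```text
[0.551  0.1493 0.0751] [ 6.6 -1.4 -9.2] 0.39680997583377015 jaw -29.6
[ 6.77340929 -0.70535239 -9.4092179 ] [-0.21869733 -1.15524514  0.00605373]
```

View pics/ov6.png

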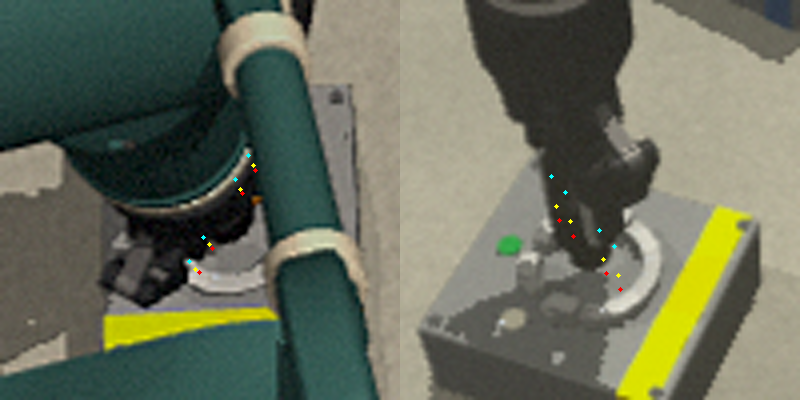

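Fz is -9.3 N, which by the spring rate means about 16 mm of lift, so the pin is clear. The grip underside rose from about (595,285) to (590,265) in the side view. I'll add 1 mm and turn +60°.

Call:
drive_tool --deltas '[{"hand": 0.2,"offset": [0.05,0,0.1],"angular": [0,0,0]},{"hand": 0.2,"offset": [0.05,0,0.1],"angular": [0,0,5]},{"hand": 0.2,"offset": [0.05,0,0.1],"angular": [0,0,13]},{"hand": 0.2,"offset": [0.05,0,0.1],"angular": [0,0,21]},{"hand": 0.2,"offset": [0.05,0,0.1],"angular": [0,0,29]},{"hand": 0.2,"offset": [0.05,0,0.1],"angular": [0,0,37]},{"hand": 0.2,"offset": [0.05,0,0.1],"angular": [0,0,44]},{"hand": 0.2,"offset": [0.05,0,0.1],"angular": [0,0,50]}]'

```text
time: 9.1
tool_pos: [0.5515, 0.1492, 0.0759]
tcp_rot: [1.787, 2.583, -0.0]
wrist_force: [7.0, -0.6, -9.7]
width: 0.394
```

Call:
drive_tool --deltas '[{"hand": 0.2,"offset": [0,0,0],"angular": [0,0,5]},{"hand": 0.2,"offset": [0,0,0],"angular": [0,0,9]},{"hand": 0.2,"offset": [0,0,0],"angular": [0,0,10]},{"hand": 0.2,"offset": [0,0,0],"angular": [0,0,10]}]'

```text
time: 9.6
tool_pos: [0.5515, 0.1492, 0.0759]
tcp_rot: [1.56, 2.726, -0.0]
wrist_force: [6.6, -0.2, -10.9]
width: 0.402
```

```bash
python3 - <<'E'
from h import *
s=bot.read_state();R=cv2.Rodrigues(s['tcp_rot'])[0];print(s['tool_pos'],s['wrist_force'],s['torque'],s['width'],np.degrees(np.arctan2(R[1,1],R[0,1])))
c=bot.read_camera('side');t=bot.read_camera('top')
im=np.hstack([t['frame'][110:210,220:320],c['frame'][150:250,220:320]]);cv2.imwrite('pics/turned.png',cv2.resize(im,None,fx=4,fy=4))
E
```

```text
[0.55152846 0.14923156 0.07592047] [  6.59985272  -0.17228941 -10.92994849] [-0.14910438 -1.14961626  0.00642329] 0.40166328060582884 30.46005771863643
```

Call:
drive_tool --deltas '[{"hand": 0.2,"offset": [0,0,-0.4],"angular": [0,0,0]},{"hand": 0.2,"offset": [0,0,-0.8],"angular": [0,0,0]},{"hand": 0.2,"offset": [0,0,-1.2],"angular": [0,0,0]},{"hand": 0.2,"offset": [0,0,-1.5],"angular": [0,0,0]},{"hand": 0.2,"offset": [0,0,-1.7],"angular": [0,0,0]},{"hand": 0.2,"offset": [0,0,-1.7],"angular": [0,0,0]}]'

```text
time: 10.45
tool_pos: [0.5516, 0.1493, 0.0598]
tcp_rot: [1.56, 2.726, -0.0]
wrist_force: [6.4, -1.3, -6.7]
width: 0.397
```

Fz is -6.7 N, matching the spring force near home, so nothing is blocking it. I'll release and then retreat straight up.

Call:
drive_tool --deltas '[{"hand": 0.6,"offset": [0,0,0],"angular": [0,0,0]},{"hand": 1,"offset": [0,0,0],"angular": [0,0,0]},{"hand": 1,"offset": [0,0,0],"angular": [0,0,0]},{"hand": 1,"offset": [0,0,0],"angular": [0,0,0]},{"hand": 1,"offset": [0,0,0],"angular": [0,0,0]}]'

```text
time: 11.08
tool_pos: [0.5512, 0.1496, 0.061]
tcp_rot: [1.56, 2.727, 0.0]
wrist_force: [0.2, -0.3, -0.3]
width: 0.997
```

Call:
drive_tool --deltas '[{"hand": 1,"offset": [0,0,1],"angular": [0,0,0]},{"hand": 1,"offset": [0,0,4],"angular": [0,0,0]},{"hand": 1,"offset": [0,0,9],"angular": [0,0,0]},{"hand": 1,"offset": [0,0,14],"angular": [0,0,0]},{"hand": 1,"offset": [-0.5,-4,16],"angular": [0,0,0]},{"hand": 1,"offset": [-1,-9,16],"angular": [0,0,0]},{"hand": 1,"offset": [-2,-14,16],"angular": [0,0,0]},{"hand": 1,"offset": [-3,-19,16],"angular": [0,0,0]}]'

```text
time: 12.08
tool_pos: [0.5211, -0.0419, 0.222]
tcp_rot: [1.559, 2.726, 0.001]
wrist_force: [1.0, 0.5, -0.2]
width: 1.001
```

Call:
drive_tool --deltas '[{"hand": 1,"offset": [-1,-5,0],"angular": [0,0,0]},{"hand": 1,"offset": [-2,-10,0],"angular": [0,0,0]},{"hand": 1,"offset": [-3,-14,0],"angular": [0,0,0]},{"hand": 1,"offset": [-3,-15,0],"angular": [0,0,0]},{"hand": 1,"offset": [-3,-15,0],"angular": [0,0,0]}]'

```text
time: 12.7
tool_pos: [0.4914, -0.1907, 0.2213]
tcp_rot: [1.562, 2.725, 0.001]
wrist_force: [0.7, 0.5, -0.7]
width: 1.003
```

```bash
python3 - <<'E'
from h import *
T=bot.read_camera('top');S=bot.read_camera('side')
im=np.hstack([T['frame'][115:215,230:330],S['frame'][170:270,220:320]]);cv2.imwrite('pics/final.png',cv2.resize(im,None,fx=4,fy=4,interpolation=cv2.INTER_CUBIC))
s=bot.read_state();print(s['tool_pos'],s['wrist_force'])
E
```

```text
[ 0.49156158 -0.1895201   0.22110086] [-0.73696361 -1.39537729  0.04003917]
```

View pics/final.png

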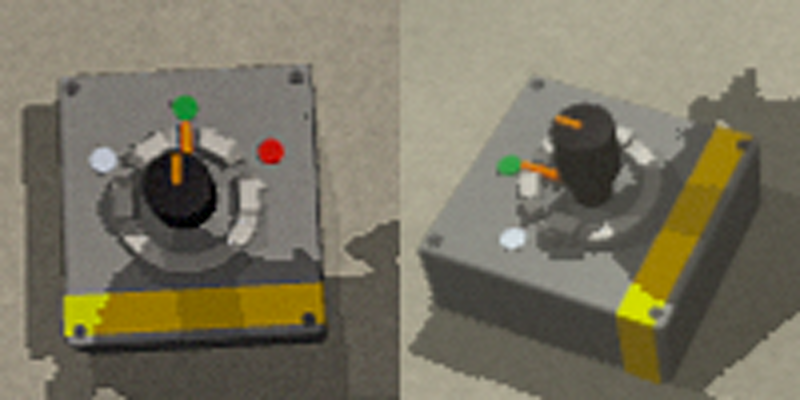

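The pin points at the green dot (185,108). The grip top is back at (180,188) in the top view and (582,127) in the side crop, the same height as at the start, so the knob is home. Handing in.

```bash
python3 -c "
from workcell import bot
print(bot.finish_job())"
```

```text
the job is handed in; nothing more can be done
None
```

The knob on the grey yellow-striped box is now in the green notch, fully home, and the job is handed in. I pinched the grip, pulled it up about 16 mm, turned it 60° counterclockwise, lowered it, let go and backed away. It took about 13 s of the 32 s allowed.

**Last checks:**
- In the final pictures the pin points at the green dot, and the grip top is back at its starting height in both views.
- The pull was -6.7 N just before letting go, which matches the spring near home. Wrist force was about zero after release.
- The gripper is open and clear of everything. I did not touch the blue box or the brown look-alikes.

**What went wrong:** the first grasp missed. The finger tips sat about 35 mm above the reported tool point, which is higher than the description says, and I did not find out why. The fingers closed on top of the grip and pressed it lightly (about 6 N) while it was home. I backed off, went about 22 mm lower, and the second grasp held.

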